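# Build the almond ring cake

## Robot

A 7-joint arm with a two-finger parallel gripper is mounted at the origin on the work surface. World frame = base frame: x ahead of the robot, y to its left, z up, the work surface at z = 0. Lengths are in m, angles in rad, forces in N, time in s.
With the tool pointing down it reaches from about 0.425 to 0.8 m from the base axis. Payload 8.3 kg.
Tool frame: the origin (TCP) lies midway between the tips of the shut fingers; the grasp point (between the pads) lies 19 mm behind it; z points along the fingers, x is the direction in which the jaws open and shut, and the axes are right-handed (so a half turn about z gives the same grasp; the last joint's range is limited). The gripper opens to 85 mm and grips with 20 to 120 N. Pads are 22 mm wide; open, the fingers measure 114 mm over their backs; the gripper's body (76 mm by 85 mm) begins 54 mm behind the grasp point. The pads swing forward as they close: fully open they stand 13 mm farther back than shut.
Start: joints at [-1.386, 0.383, 0.016, 1.37, -0.006, 1.388, -0.046], TCP at [0.153, 0.606, 0.231] pointing down, gripper open.
Joint ranges: [-2.95, 2.95], [-0.25, 2.06], [-1.52, 1.56], [0.18, 2.33], [-1.44, 4.58], [0.02, 2.06], [-3.01, 3.01]. Speed limits (rad/s): [2.39, 2.39, 3.01, 3.01, 3.14, 3.14, 3.14].

## Interface

Orientations are given as a unit quaternion [x, y, z, w].
In Python, from rig import monitor, viewer, close_job gives the robot as it stands. The module is installed in compiled form; this text tells all that it offers.
- The arm moves only by the shell command python3 -m jog 'ROWS' [FORCE]. ROWS is JSON, a list of rows, each a list of 3 entries, a list of its own where there are three numbers: the shift along the world's x, y, z in mm, then the turn, a rotation vector about the world's x, y, z in rad, then the closure, from 0 (fully open) to 1 (shut). In form: [[[x, y, z], [ax, ay, az], gripper], ...]. A call has 1 to 8 rows; each row shifts and turns the commanded pose from where the row before left it; what a row does not reach is not made up. A row lasts 1/12 s, in which the tool goes at most 41.7 mm and 7.16 degrees, less where a joint would pass 70% of its speed; a pose out of reach is approached as far as the arm can. A call is refused whole if a number of a shift passes 41.7 or a number of a turn 0.125, either way. A call with a gripper value outside its range is refused whole. The fingers move at their own pace and stop on an object; FORCE is the grip in N (left out, the last holds). Time passes only in rows, so rows that do not move let the fingers close. It gives the time, the measured TCP pose, the force and the opening at its end, in the units of the state.
- monitor.state(): the state, without advancing time (a new reading comes with each control period).
- viewer.camera(name): name is "side" or "top" or "wrist"; returns the picture (480x640x3 uint8, red, green, blue); there is no depth.
- viewer.camera_params(name): a dict with "fx", "fy", "cx", "cy" (pixels), "xyz" and "attitude" of the camera in the world. Camera axes: x right, y down, z forward; pixel columns grow to the right and rows downward; lengths in m; the calibration is good to about 2 mm. A picture is of the moment at which its call begins: read the wrist's pose just before it. camera_params takes no time and is no camera call; for the wrist camera it gives the pose at the moment of the call.
- close_job(): hands the job in, once; it reports no verdict.
The state is a dict: "clock": time; "q": joint angles; "joint_velocities": joint speeds; "tau": joint torques, N m; "tcp_pos": TCP position; "tcp_rot": TCP orientation; "force": force on the tool from outside, world axes, zero at the start; "ft_torque": the same for the moment, N m; "grip_width": finger opening in m.
Only numpy, scipy, OpenCV 4.12 (cv2) and the standard library are available. Lean on these libraries where they do the work, as an engineer would, in place of code of your own. Each camera call takes 0.05 s, during which the arm holds its last target. There are 200 camera calls.

## Task

Build the ring cake on the round slate board: set down the largest almond ring first, centred on the board, then the next smaller one on it, and so on to the smallest, each flat and centred on the one below, and finish with the chocolate top, its foot in the hole of the smallest ring. Set each piece down and let go of it before fetching the next, without dropping any, and leave the jar, the mug and the bowl undisturbed.

Things in the scene. Friction and masses are not known exactly. Their poses are not given: they have to be found in the camera images.
- ring1: Largest almond ring: hard-baked, dark brown crust, with a thin white icing zigzag on its upper face. Outer diameter 140 mm, hole 102 mm, so the band is 19 mm wide; 18 mm high, flat below and above; about 75 g. It lies flat and can be pinched across its band from above, one finger in the hole. Origin: centre of the hole at the underside; z up, its yaw means nothing.
- ring2: Second largest almond ring: hard-baked, brown crust, with a thin white icing zigzag on its upper face. Outer diameter 122 mm, hole 84 mm, so the band is 19 mm wide; 18 mm high, flat below and above; about 64 g. It lies flat and can be pinched across its band from above, one finger in the hole. Origin: centre of the hole at the underside; z up, its yaw means nothing.
- ring3: Third largest almond ring: hard-baked, golden crust, with a thin white icing zigzag on its upper face. Outer diameter 104 mm, hole 66 mm, so the band is 19 mm wide; 18 mm high, flat below and above; about 53 g. It lies flat and can be pinched across its band from above, one finger in the hole. Origin: centre of the hole at the underside; z up, its yaw means nothing.
- ring4: Smallest almond ring: hard-baked, pale golden crust, with a thin white icing zigzag on its upper face. Outer diameter 86 mm, hole 48 mm, so the band is 19 mm wide; 18 mm high, flat below and above; about 42 g. It lies flat and can be pinched across its band from above, one finger in the hole. Origin: centre of the hole at the underside; z up, its yaw means nothing.
- topper: Chocolate-brown hard top piece, round, standing upright, 60 mm high, about 60 g. From below: a foot 34 mm in diameter and 10 mm high that drops loosely into the smallest ring's 48 mm hole; a flange 64 mm in diameter from 10 to 22 mm height, whose underside then rests on that ring; a knob 32 mm in diameter from 22 to 60 mm height to grip (its top 6 mm tapers). Origin: centre of the foot's underside; z up.
- board: Round dark grey slate cake board, 164 mm in diameter, 12 mm thick, fixed to the counter. Origin: centre of its underside, so its top is 12 mm higher; z up.
- jar: Bystander: clear glass jar with a red cap, 68 mm in diameter, 100 mm high, loose. Origin: centre of its underside. Not to be disturbed.
- mug: Bystander: blue ceramic mug, 80 mm in diameter at the rim, 90 mm high, handle towards its own +y, loose. Origin: centre of its underside. Not to be disturbed.
- bowl: Bystander: white ceramic bowl, 130 mm in diameter at the rim, 65 mm high, loose. Origin: centre of its underside. Not to be disturbed.
Not all that is in view belongs to the job. What is shaped like the topper but purple or turquoise is not meant. Leave any red look-alike of the ring1 alone.

How it is judged:
On the way, in this order (a step that is already met when the one before it is completed fails the run):
1. the largest ring lies centred on the slate board, let go (horizontal distance between ring1 and board below 0.012 m and z of ring1 in the frame of board between 0.008 and 0.016 m and angle between ring1's own z axis and vertical below 0.1 rad and contact force between the fingers and ring1 below 0.1 N), for 0.2 s.
2. the second ring lies centred on the largest, let go (horizontal distance between ring2 and ring1 below 0.01 m and z of ring2 in the frame of ring1 between 0.014 and 0.022 m and angle between ring2's own z axis and vertical below 0.1 rad and contact force between the fingers and ring2 below 0.1 N), for 0.2 s.
3. the third ring lies centred on the second, let go (horizontal distance between ring3 and ring2 below 0.01 m and z of ring3 in the frame of ring2 between 0.014 and 0.022 m and angle between ring3's own z axis and vertical below 0.1 rad and contact force between the fingers and ring3 below 0.1 N), for 0.2 s.
4. the smallest ring lies centred on the third, let go (horizontal distance between ring4 and ring3 below 0.01 m and z of ring4 in the frame of ring3 between 0.014 and 0.022 m and angle between ring4's own z axis and vertical below 0.1 rad and contact force between the fingers and ring4 below 0.1 N), for 0.2 s.
5. the chocolate top sits in the smallest ring, let go (horizontal distance between topper and ring4 below 0.01 m and z of topper in the frame of ring4 between 0.004 and 0.012 m and angle between topper's own z axis and vertical below 0.1 rad and contact force between the fingers and topper below 0.1 N), for 0.2 s.
At the end, for the whole second after the job is handed in: Largest ring within 12 mm of the board's centre, each smaller ring within 10 mm of the centre of the ring below, top within 10 mm of the smallest ring's; each fully seated on the piece below (height right to 4 mm), tilted under 0.1 rad, at rest under 0.02 m/s, all let go (horizontal distance between ring1 and board below 0.012 m and z of ring1 in the frame of board between 0.008 and 0.016 m and angle between each of ring1, ring2, ring3, ring4, topper's own z axis and vertical below 0.1 rad and horizontal distance between ring2 and ring1 below 0.01 m and z of ring2 in the frame of ring1 between 0.014 and 0.022 m and horizontal distance between ring3 and ring2 below 0.01 m and z of ring3 in the frame of ring2 between 0.014 and 0.022 m and horizontal distance between ring4 and ring3 below 0.01 m and z of ring4 in the frame of ring3 between 0.014 and 0.022 m and horizontal distance between topper and ring4 below 0.01 m and z of topper in the frame of ring4 between 0.004 and 0.012 m and linear speed of each of ring1, ring2, ring3, ring4, topper below 0.02 m/s); the robot touches nothing.
It fails at once if the jar is pushed more than 30 mm or tipped (distance of jar from where it was at the start of the episode above 0.03 m or angle between jar's own z axis and vertical above 0.35 rad).
It fails at once if the mug is pushed more than 30 mm or tipped (distance of mug from where it was at the start of the episode above 0.03 m or angle between mug's own z axis and vertical above 0.35 rad).
It fails at once if the bowl is pushed more than 30 mm or tipped (distance of bowl from where it was at the start of the episode above 0.03 m or angle between bowl's own z axis and vertical above 0.35 rad).
It fails at once if a ring or the top is dropped or thrown (moves faster than 0.6 m/s while no finger touches it, as after a fall of 20 mm) ((linear speed of ring1 above 0.6 m/s and contact force between the fingers and ring1 below 0.01 N) or (linear speed of ring2 above 0.6 m/s and contact force between the fingers and ring2 below 0.01 N) or (linear speed of ring3 above 0.6 m/s and contact force between the fingers and ring3 below 0.01 N) or (linear speed of ring4 above 0.6 m/s and contact force between the fingers and ring4 below 0.01 N) or (linear speed of topper above 0.6 m/s and contact force between the fingers and topper below 0.01 N)).
It also fails if it takes over 128 s, if anything falls off the work surface, if the arm or the gripper's body presses on something with over 40 N, if the wrist force passes 120 N, or if a joint passes its speed limit or range.

## Working session

There is one attempt and no reset: what is moved stays moved. The work goes in short steps, Python scripts to look and compute and a shell command to move; the robot and the scene stay as the last step left them, time stands still between calls to the robot, and variables do not carry over. Pictures are saved under pics/ and viewed, about 12 in all and at most 16, crops included, and the job is handed in when it is done.

```bash
mkdir -p pics; ls; cat > h.py <<'E'
import numpy as np, cv2
from scipy.spatial.transform import Rotation as R
from rig import monitor, viewer
def snap(name, fn):
    p=viewer.camera_params(name); im=viewer.camera(name)
    cv2.imwrite(f'pics/{fn}.png', im[:,:,::-1]); return im,p
def ray(p,u,v,z):
    d=np.array([(u-p['cx'])/p['fx'],(v-p['cy'])/p['fy'],1.])
    d=rot(p)@d; o=np.array(p['xyz']); return o+d*(z-o[2])/d[2]
def rot(p):
    a=np.array(p['attitude'],float)
    return R.from_quat(a).as_matrix() if a.size==4 else a.reshape(3,3)
def proj(p,X):
    c=rot(p).T@(np.array(X,float)-p['xyz']); return [p['fx']*c[0]/c[2]+p['cx'],p['fy']*c[1]/c[2]+p['cy']]
E
python3 - <<'E'
from h import *
print(monitor.state())
for n in ('top','side'):
    im,p=snap(n,n+'0'); print(n,p)
E
```

```text
pics
{'clock': 0.0, 'q': array([-1.38593532,  0.38422711,  0.01641104,  1.37117124, -0.00628623,
        1.38818114, -0.04649333]), 'joint_velocities': array([ 0.00036534, -0.00039333,  0.00065265, -0.00179475,  0.00035666,
       -0.00075176, -0.00049768]), 'tau': array([ 6.42628238e-04, -6.27588201e+01,  8.44609570e-01, -3.71837533e+01,
        1.64975622e-02,  1.38453604e-02, -7.69922707e-06]), 'tcp_pos': array([0.1531392 , 0.60543021, 0.2302783 ]), 'tcp_rot': array([ 7.89048642e-01,  6.14329963e-01, -7.44687236e-04,  6.18999507e-04]), 'force': array([ 0.30642757, -0.48430973, -0.25036452]), 'ft_torque': array([ 0.00939976,  0.03120724, -0.05345333]), 'grip_width': 0.08540846462928994}
top {'fx': 553.2989883671754, 'fy': 553.2989883671754, 'cx': 317.932838509512, 'cy': 242.58366993376927, 'xyz': array([0.40460527, 0.00705212, 1.66456235]), 'attitude': array([-0.69960096,  0.71239573, -0.03570566,  0.04214187])}
side {'fx': 617.8422266681482, 'fy': 617.8422266681482, 'cx': 314.7934004516346, 'cy': 246.7963669772476, 'xyz': array([-0.26814466, -1.15972012,  1.35833224]), 'attitude': array([ 0.87511497, -0.27203928,  0.12628027, -0.37976533])}
```

View pics/top0.png

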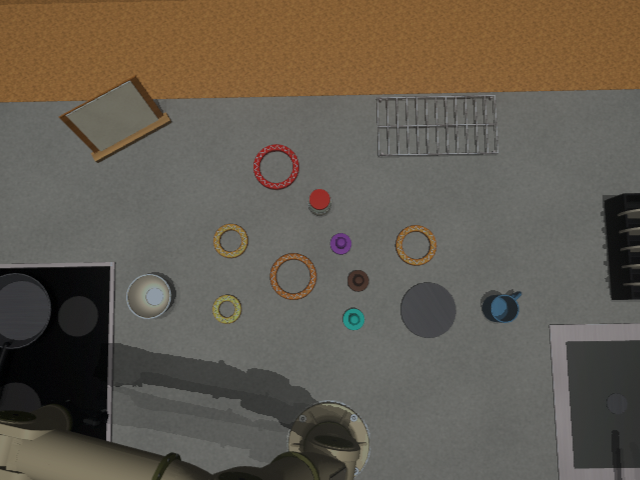

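View pics/side0.png

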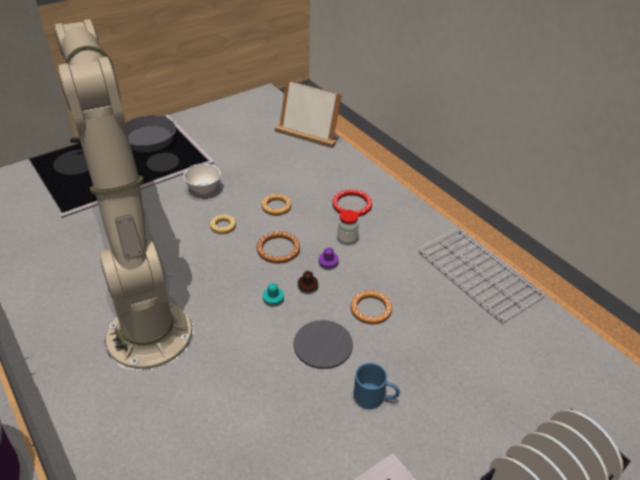

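Top view: ring candidates are brown (293,276), brown-orange (416,245), golden (231,240), pale (227,309) and red look-alike (276,167). Topper candidates are chocolate (358,280), purple (340,243) and turquoise (353,319). The board is at (428,310), jar (319,202), mug (501,307), bowl (150,296). The side view agrees. I'll measure by fitting contours.

```bash
cat > m.py <<'E'
from h import *
im=cv2.imread('pics/top0.png'); p=viewer.camera_params('top')
hsv=cv2.cvtColor(im,cv2.COLOR_BGR2HSV)
sat=(hsv[:,:,1]>70).astype(np.uint8)*255
def fit(mask,u,v,z,name,w=30):
    m=np.zeros_like(mask); m[v-w:v+w,u-w:u+w]=mask[v-w:v+w,u-w:u+w]
    cs,_=cv2.findContours(m,cv2.RETR_EXTERNAL,cv2.CHAIN_APPROX_NONE)
    c=max(cs,key=cv2.contourArea)
    P=np.array([ray(p,a,b,z)[:2] for a,b in c[:,0,:]]).astype(np.float32)
    (x,y),(d1,d2),_=cv2.fitEllipse(P); print(name,round(x,4),round(y,4),'dia',round(d1+.003,3),round(d2+.003,3))
fit(sat,293,276,.012,'r1');fit(sat,416,245,.012,'r2');fit(sat,231,240,.012,'r3',25);fit(sat,227,309,.012,'r4',25)
fit(sat,276,167,.012,'red');fit(sat,358,280,.018,'top',16);fit(sat,340,243,.018,'purple',16);fit(sat,353,319,.018,'turq',16)
dark=(hsv[:,:,2]<88).astype(np.uint8)*255
fit(dark,428,310,.012,'board',36)
print('jar',ray(p,319,199,.1),'mug',ray(p,498,307,.045),'bowl',ray(p,150,296,.05))
cv2.imwrite('pics/crop.png',cv2.resize(im[130:345,120:530],None,fx=1.95,fy=1.95,interpolation=cv2.INTER_CUBIC))
E
python3 m.py
```

```text
r1 0.4888 0.0971 dia 0.14 0.141
r2 0.5755 -0.2726 dia 0.123 0.123
r3 0.5992 0.2847 dia 0.104 0.106
r4 0.3949 0.2956 dia 0.086 0.088
red 0.8239 0.1453 dia 0.141 0.143
top 0.4718 -0.095 dia 0.061 0.062
purple 0.5837 -0.0463 dia 0.063 0.064
turq 0.359 -0.0797 dia 0.064 0.065
board 0.3824 -0.3001 dia 0.165 0.167
jar [0.70353745 0.01451708 0.1       ] mug [ 0.38630633 -0.49827156  0.045     ] bowl [0.435872   0.51222115 0.05      ]
```

View pics/crop.png

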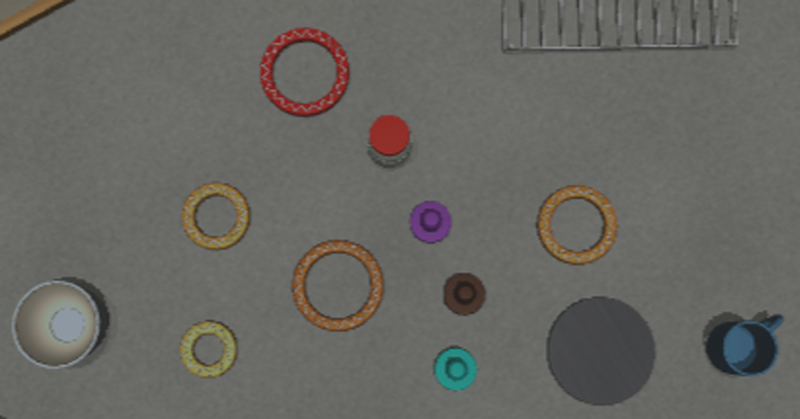

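Fitted diameters (140/123/105/87 mm, topper 62 mm, board 166 mm) match the descriptions, and the crop confirms the choice. The red ring and the purple and turquoise tops are excluded. First move: to above ring1's +x band, with the jaws turned along world x.

```bash

python3 -m jog '[[[22,-28.3,-4.5],[0,0,-0.0735],0.4],[[22,-28.3,-4.5],[0,0,-0.0735],0.4],[[22,-28.3,-4.5],[0,0,-0.0735],0.4],[[22,-28.3,-4.5],[0,0,-0.0735],0.4],[[22,-28.3,-4.5],[0,0,-0.0735],0.4],[[22,-28.3,-4.5],[0,0,-0.0735],0.4]]' 40
python3 -m jog '[[[22,-28.3,-4.5],[0,0,-0.0735],0.4],[[22,-28.3,-4.5],[0,0,-0.0735],0.4],[[22,-28.3,-4.5],[0,0,-0.0735],0.4],[[22,-28.3,-4.5],[0,0,-0.0735],0.4],[[22,-28.3,-4.5],[0,0,-0.0735],0.4],[[22,-28.3,-4.5],[0,0,-0.0735],0.4]]'
python3 -m jog '[[[22,-28.3,-4.5],[0,0,-0.0735],0.4],[[22,-28.3,-4.5],[0,0,-0.0735],0.4],[[22,-28.3,-4.5],[0,0,-0.0735],0.4],[[22,-28.3,-4.5],[0,0,-0.0735],0.4],[[22,-28.3,-4.5],[0,0,-0.0735],0.4],[[22,-28.3,-4.5],[0,0,-0.0735],0.4],[[0,0,0],[0,0,0],0.4],[[0,0,0],[0,0,0],0.4]]'
cat > s.py <<'E'
from h import *
s=monitor.state(); M=R.from_quat(s['tcp_rot']).as_matrix()
print('t',round(s['clock'],2),'tcp',s['tcp_pos'].round(4),'yaw',round(np.degrees(np.arctan2(M[1,0],M[0,0])),2),'tz',M[:,2].round(3),'F',s['force'].round(2),'T',s['ft_torque'].round(3),'w',round(s['grip_width'],4),'q7',s['q'].round(2))
E
python3 s.py; python3 -c "
from h import *
im,p=snap('wrist','w1');print(p, [proj(p,[.4888+.0605*c,.0971+.0605*d,.018]) for c,d in ((1,0),(0,1),(0,-1),(-1,0))])"
```

```text
clock: 0.6
tcp_pos: [0.2859, 0.4343, 0.2037]
tcp_rot: [0.905, 0.425, -0.0, 0.0]
force: [0.7, 1.3, 1.2]
grip_width: 0.0513
clock: 1.1
tcp_pos: [0.4178, 0.2646, 0.1769]
tcp_rot: [0.976, 0.217, -0.0, -0.0]
force: [0.3, 0.4, -0.2]
grip_width: 0.0511
clock: 1.77
tcp_pos: [0.5497, 0.0935, 0.1495]
tcp_rot: [1.0, -0.002, -0.001, 0.001]
force: [-0.7, 1.1, -0.0]
grip_width: 0.0511
t 1.77 tcp [0.5497 0.0935 0.1495] yaw -0.28 tz [-0.001 -0.002 -1.   ] F [-0.69  1.15 -0.01] T [0.054 0.02  0.008] w 0.0511 q7 [-0.68  0.32  0.56  1.7  -0.18  1.18 -0.08]
{'fx': 339.1604978090807, 'fy': 339.1604978090807, 'cx': 324.3469993225354, 'cy': 238.62859059547148, 'xyz': array([0.54930224, 0.16067889, 0.29287582]), 'attitude': array([ 9.90480405e-01, -2.10429210e-03, -8.94577731e-04,  1.37634805e-01])} [[np.float64(325.07676910445383), np.float64(222.04805060716777)], [np.float64(247.47949658619368), np.float64(146.95741660980252)], [np.float64(256.58385419118974), np.float64(289.3930084812592)], [np.float64(179.59264779282032), np.float64(222.63540541323943)]]
```

View pics/w1.png

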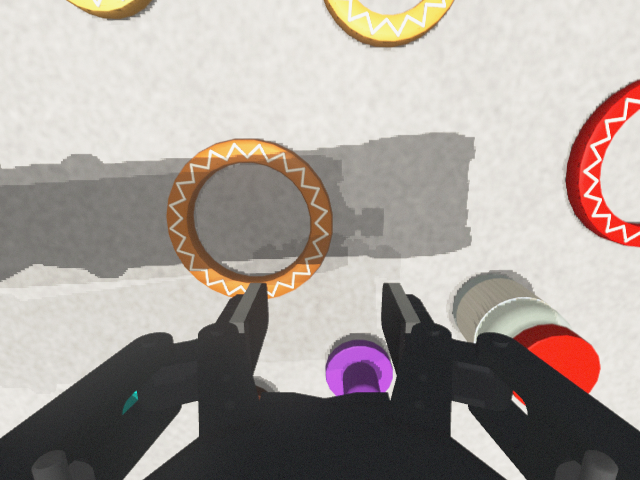

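The wrist view shows ring1's outer rim from column 167 to 332 and row 139 to 298. That agrees with the prediction to within about 3 mm, so I'm descending to grasp.

```bash

python3 -m jog '[[[-0.7,3.5,-40],[0,0,0.005],0.4],[[0,0,-40],[0,0,0],0.4],[[0,0,-40],[0,0,0],0.4],[[0,0,-15],[0,0,0],0.4],[[0,0,0],[0,0,0],0.4],[[0,0,0],[0,0,0],0.4]]' >/dev/null; python3 s.py
python3 -m jog '[[[0,0,-5],[0,0,0],0.4],[[0,0,-5],[0,0,0],0.4],[[0,0,0],[0,0,0],1],[[0,0,0],[0,0,0],1],[[0,0,0],[0,0,0],1],[[0,0,0],[0,0,0],1],[[0,0,0],[0,0,0],1],[[0,0,0],[0,0,0],1]]' 40 >/dev/null; python3 s.py
```

```text
t 2.32 tcp [0.5476 0.1013 0.015 ] yaw 0.42 tz [-0.002 -0.    -1.   ] F [ 0.52  0.16 -0.5 ] T [-0.043  0.026  0.016] w 0.0513 q7 [-0.64  0.49  0.5   1.82 -0.29  0.91 -0.  ]
t 2.98 tcp [0.5493 0.1002 0.0062] yaw 0.28 tz [ 0.002  0.001 -1.   ] F [-0.91  0.57  6.  ] T [0.074 0.067 0.003] w 0.0184 q7 [-0.63  0.5   0.49  1.82 -0.3   0.89  0.01]
```

```bash

python3 -m jog '[[[0,0,10],[0,0,0],1],[[0,0,15],[0,0,0],1],[[0,0,25],[0,0,0],1],[[0,0,25],[0,0,0],1],[[0,0,25],[0,0,0],1],[[0,0,25],[0,0,0],1],[[0,0,20],[0,0,0],1],[[0,0,0],[0,0,0],1]]' >/dev/null; python3 s.py
python3 -m jog '[[[-8.8,-33.1,0],[0,0,0],1],[[-8.8,-33.1,0],[0,0,0],1],[[-8.8,-33.1,0],[0,0,0],1],[[-8.8,-33.1,0],[0,0,0],1],[[-8.8,-33.1,0],[0,0,0],1],[[-8.8,-33.1,0],[0,0,0],1]]' >/dev/null; python3 s.py
python3 -m jog '[[[-8.8,-33.1,0],[0,0,0],1],[[-8.8,-33.1,0],[0,0,0],1],[[-8.8,-33.1,0],[0,0,0],1],[[-8.8,-33.1,0],[0,0,0],1],[[-8.8,-33.1,0],[0,0,0],1],[[-8.8,-33.1,0],[0,0,0],1],[[0,0,0],[0,0,0],1],[[0,0,0],[0,0,0],1]]' >/dev/null; python3 s.py; python3 s.py
python3 -c "
from h import *
im,p=snap('wrist','w2');s=monitor.state()['tcp_pos']
print([np.round(proj(p,[.3824+.082*c,-.3001+.082*d,.012])) for c,d in ((1,0),(0,1),(0,-1),(-1,0))])"
```

```text
t 3.65 tcp [0.5507 0.1    0.1552] yaw 0.25 tz [ 0.006  0.002 -1.   ] F [ 0.72  0.27 -0.67] T [-0.03  -0.079 -0.066] w 0.0178 q7 [-0.69  0.32  0.56  1.69 -0.18  1.18 -0.08]
t 4.15 tcp [ 0.4945 -0.1001  0.1501] yaw 0.29 tz [-0.001  0.    -1.   ] F [ 1.09  0.39 -1.46] T [-0.017 -0.109  0.056] w 0.0179 q7 [-0.46  0.21  0.68  1.84 -0.14  1.15  0.27]
t 4.82 tcp [ 0.441  -0.2996  0.1501] yaw -0.03 tz [-0.001 -0.001 -1.   ] F [ 0.59  0.2  -1.21] T [ 0.045 -0.105  0.012] w 0.0182 q7 [-0.11  0.3   0.79  1.77 -0.23  1.17  0.74]
t 4.82 tcp [ 0.441  -0.2996  0.1501] yaw -0.03 tz [-0.001 -0.001 -1.   ] F [ 0.59  0.2  -1.21] T [ 0.045 -0.105  0.012] w 0.0182 q7 [-0.11  0.3   0.79  1.77 -0.23  1.17  0.74]
[array([353., 225.]), array([251., 124.]), array([262., 312.]), array([161., 225.])]
```

View pics/w2.png

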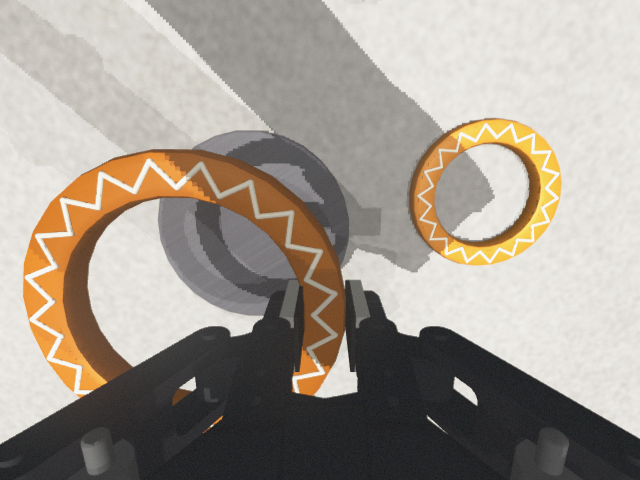

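```bash
python3 - <<'E'
from h import *
p=viewer.camera_params('wrist'); t=monitor.state()['tcp_pos']
for tilt in (0,.05,.1,.15):
  for dz in (.014,.018):
    a=np.linspace(0,2*np.pi,181); L=np.c_[.07*np.cos(a)-.0605,.07*np.sin(a)-.002,0*a+dz]
    P=L@R.from_euler('y',-tilt).as_matrix().T  # tilt: far (-x) side lower
    U=np.array([proj(p,t+np.array([0,0,-.004])*0+x) for x in P])
    print(tilt,dz,'left',U[U[:,0].argmin()].round(),'right',U[U[:,0].argmax()].round(),'top',U[U[:,1].argmin()].round())
E
```

```text
0 0.014 left [ 13. 274.] right [349. 307.] top [162. 140.]
0 0.018 left [  4. 278.] right [350. 312.] top [157. 139.]
0.05 0.014 left [ 25. 268.] right [347. 308.] top [165. 140.]
0.05 0.018 left [ 16. 272.] right [347. 313.] top [159. 139.]
0.1 0.014 left [ 37. 263.] right [346. 308.] top [167. 140.]
0.1 0.018 left [ 28. 266.] right [345. 313.] top [161. 140.]
0.15 0.014 left [ 48. 259.] right [344. 309.] top [170. 140.]
0.15 0.018 left [ 40. 261.] right [343. 313.] top [164. 140.]
```

Ring1 is held, sagging about 0.05 rad at the far side. The wrist view puts the board's upper rim at (251,131) to (262,315), and ring and board are offset alike, so they line up. Now lowering.

```bash

python3 -m jog '[[[-1,-1,-30],[0,0,0],1],[[0,0,-30],[0,0,0],1],[[0,0,-30],[0,0,0],1],[[0,0,-25],[0,0,0],1],[[0,0,-8],[0,0,0],1],[[0,0,-5],[0,0,0],1],[[0,0,0],[0,0,0],1],[[0,0,0],[0,0,0],1]]' >/dev/null; python3 s.py
python3 -m jog '[[[0,0,-2],[0,0,0],1],[[0,0,-2],[0,0,0],1],[[0,0,0],[0,0,0],1]]' >/dev/null; python3 s.py
python3 -c "
from h import *
im,p=snap('wrist','w3')"
```

```text
t 5.53 tcp [ 0.4429 -0.2983  0.0235] yaw 0.33 tz [ 0.001 -0.001 -1.   ] F [ 0.32  0.08 -0.83] T [-0.091 -0.021 -0.016] w 0.0183 q7 [-0.03  0.47  0.7   1.88 -0.38  0.92  0.86]
t 5.78 tcp [ 0.4424 -0.2982  0.0188] yaw 0.3 tz [ 0.001 -0.    -1.   ] F [-0.29  0.03 -0.96] T [ 0.061 -0.018 -0.018] w 0.0182 q7 [-0.03  0.48  0.7   1.89 -0.38  0.91  0.86]
```

View pics/w3.png

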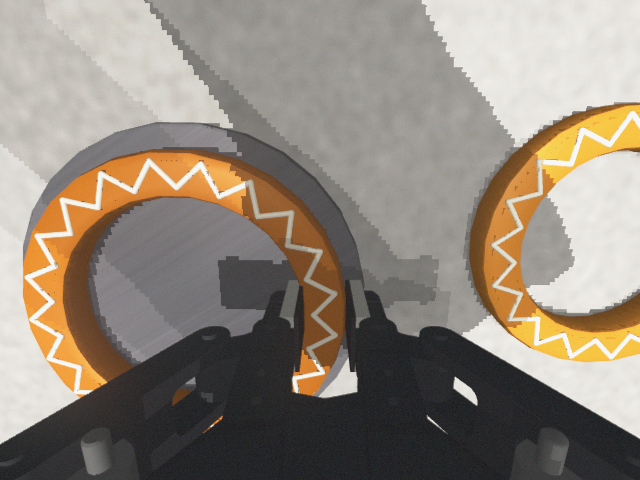

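```bash
cat > c.py <<'E'
from h import *
from scipy.optimize import least_squares
def circ(p,pts,z,r):
    P=np.array([ray(p,u,v,z)[:2] for u,v in pts])
    s=least_squares(lambda c:np.hypot(*(P-c).T)-r,P.mean(0)); return s.x.round(4),(s.fun*1000).round(1)
E
python3 - <<'E'
from c import *
p=viewer.camera_params('wrist');im=cv2.imread('pics/w3.png')
print('board',circ(p,[(180,122),(24,245),(352,240),(315,180),(85,155)],.012,.082))
for z in (.032,.036):print('ring',z,circ(p,[(24,280),(165,150),(345,285),(62,205),(290,205),(240,160)],z,.070))
cv2.imwrite('pics/w3c.png',cv2.resize(im[100:400,0:400],None,fx=2,fy=2))
E
```

```text
board (array([ 0.3794, -0.3062]), array([ 1. ,  0.2, -0.9,  0.6, -1.3]))
ring 0.032 (array([ 0.3839, -0.3058]), array([-0.7,  1.7, -1.6, -2.5, -2.5,  2.8]))
ring 0.036 (array([ 0.3856, -0.3063]), array([-1.9,  2.3, -3. , -2.4, -2.5,  3.2]))
```

View pics/w3c.png

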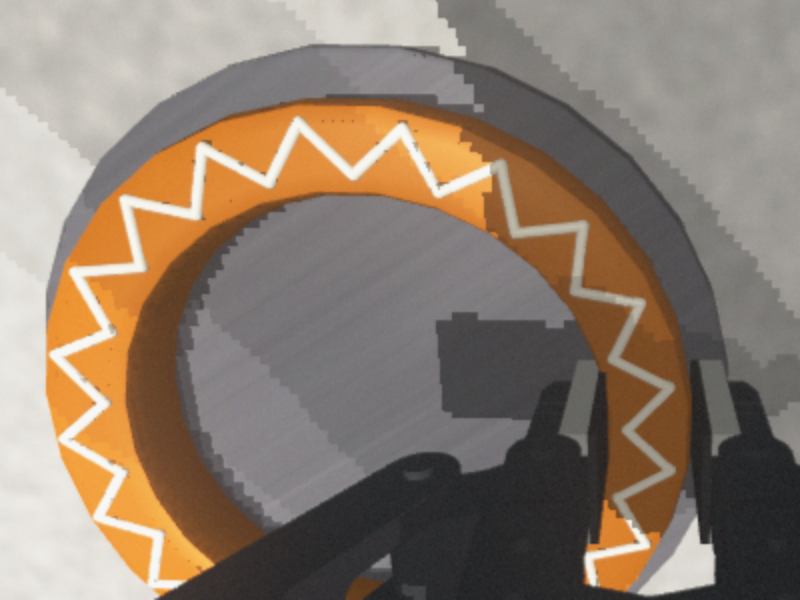

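The crop shows the ring concentric in y and about 4 mm towards +x. I'll shift −3 mm in x, seat it and release.

```bash

python3 -m jog '[[[-3,0,0],[0,0,0],1],[[0,0,-1],[0,0,0],1],[[0,0,-1],[0,0,0],1],[[0,0,0],[0,0,0],1]]' >/dev/null; python3 s.py
python3 -m jog '[[[0,0,0],[0,0,0],0.8],[[0,0,0],[0,0,0],0.7],[[0,0,0],[0,0,0],0.6],[[0,0,0],[0,0,0],0.5],[[0,0,0],[0,0,0],0.4],[[0,0,0],[0,0,0],0.4],[[0,0,0],[0,0,0],0.4]]' >/dev/null; python3 s.py
python3 -m jog '[[[0,0,10],[0,0,0],0.4],[[0,0,25],[0,0,0],0.4],[[0,0,30],[0,0,0],0.4],[[0,0,30],[0,0,0],0.4],[[0,0,30],[0,0,0],0.4],[[0,0,10],[0,0,0],0.4],[[0,0,0],[0,0,0],0.4],[[0,0,0],[0,0,0],0.4]]' >/dev/null; python3 s.py
python3 -c "
from h import *
im,p=snap('wrist','w4');
cv2.imwrite('pics/w4c.png',cv2.resize(im[100:340,100:580,::-1],None,fx=1.6,fy=1.6))"
```

```text
t 6.17 tcp [ 0.4387 -0.2985  0.018 ] yaw 0.24 tz [ 0.001  0.001 -1.   ] F [-7.08  5.12 21.55] T [1.279 1.593 0.024] w 0.0186 q7 [-0.02  0.47  0.7   1.9  -0.38  0.91  0.86]
t 6.75 tcp [ 0.4388 -0.2982  0.0161] yaw 0.29 tz [-0.  0. -1.] F [ 0.04  0.37 -0.12] T [-0.026 -0.005  0.022] w 0.0512 q7 [-0.02  0.48  0.7   1.9  -0.38  0.91  0.86]
t 7.42 tcp [ 0.4392 -0.2982  0.1518] yaw 0.3 tz [ 0.001  0.    -1.   ] F [-0.77  0.42 -1.51] T [0.019 0.066 0.027] w 0.0511 q7 [-0.12  0.29  0.79  1.77 -0.23  1.17  0.74]
```

View pics/w4c.png

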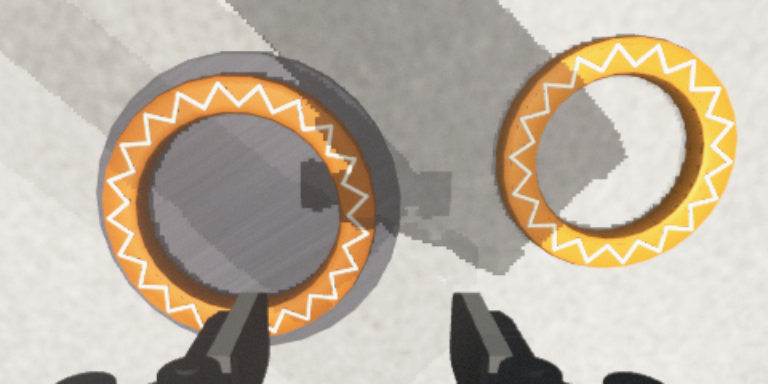

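```bash
python3 - <<'E'
from c import *
p=viewer.camera_params('wrist')
f=lambda L:[(u/1.6+100,v/1.6+100) for u,v in L]
print('board',circ(p,f([(97,190),(235,52),(400,205),(275,345),(140,92),(365,105)]),.012,.082))
print('ring1',circ(p,f([(105,200),(235,75),(375,205),(275,333),(140,112),(340,125)]),.030,.070))
print('ring2',circ(p,f([(503,160),(635,35),(737,155),(610,267),(700,60),(700,235),(540,75)]),.018,.061))
E
```

```text
board (array([ 0.3792, -0.3041]), array([-0.4, -0.8, -1.5, -1.1, -0.9,  0.8]))
ring1 (array([ 0.3775, -0.3029]), array([-2.5, -0.9, -1.5, -3.6, -1.5, -1.5]))
ring2 (array([ 0.571 , -0.2749]), array([-1.3, -0.3, -1.3, -2.7, -1.8,  1.6,  0.2]))
```

Ring1 lies within about 2 mm of the board's centre and is released. Next is ring2.

```bash

python3 -m jog '[[[30.8,4.1,0],[0,0,0],0.4],[[30.8,4.1,0],[0,0,0],0.4],[[30.8,4.1,0],[0,0,0],0.4],[[30.8,4.1,0],[0,0,0],0.4],[[30.8,4.1,0],[0,0,0],0.4],[[30.8,4.1,0],[0,0,0],0.4],[[0,0,0],[0,0,0],0.4]]' >/dev/null; python3 s.py
python3 -m jog '[[[0,0,-30],[0,0,0],0.4],[[0,0,-40],[0,0,0],0.4],[[0,0,-40],[0,0,0],0.4],[[0,0,-20],[0,0,0],0.4],[[0,0,-8],[0,0,0],0.4],[[0,0,-6],[0,0,0],0.4],[[0,0,0],[0,0,0],0.4]]' >/dev/null; python3 s.py
python3 -m jog '[[[0,0,0],[0,0,0],1],[[0,0,0],[0,0,0],1],[[0,0,0],[0,0,0],1],[[0,0,0],[0,0,0],1],[[0,0,0],[0,0,0],1],[[0,0,0],[0,0,0],1]]' 45 >/dev/null; python3 s.py
python3 -m jog '[[[0,0,10],[0,0,0],1],[[0,0,15],[0,0,0],1],[[0,0,25],[0,0,0],1],[[0,0,25],[0,0,0],1],[[0,0,25],[0,0,0],1],[[0,0,0],[0,0,0],1],[[0,0,0],[0,0,0],1]]' >/dev/null; python3 s.py
```

```text
t 8.05 tcp [ 0.6282 -0.2691  0.147 ] yaw 0.66 tz [-0.003  0.003 -1.   ] F [ 0.24  1.76 -0.49] T [ 0.102 -0.008 -0.015] w 0.0513 q7 [-0.07  0.64  0.69  1.33 -0.4   1.32  0.63]
t 8.63 tcp [ 0.6231 -0.2736  0.0062] yaw 0.27 tz [-0.002  0.    -1.   ] F [ 0.17 -0.36  0.54] T [ 0.034  0.022 -0.017] w 0.0515 q7 [-0.04  0.77  0.63  1.46 -0.48  1.07  0.69]
t 9.13 tcp [ 0.625  -0.2742  0.0095] yaw 0.29 tz [ 0.003 -0.001 -1.   ] F [-1.1  -0.14  6.54] T [ 0.086  0.124 -0.016] w 0.0181 q7 [-0.04  0.76  0.63  1.46 -0.48  1.07  0.69]
t 9.72 tcp [ 0.6249 -0.2745  0.1108] yaw 0.28 tz [ 0.005 -0.002 -1.   ] F [-0.38  0.43 -0.72] T [ 0.034 -0.02   0.005] w 0.018 q7 [-0.07  0.66  0.68  1.38 -0.42  1.24  0.65]
```

```bash

python3 -m jog '[[[-27.7,-4.05,0],[0,0,0],1],[[-27.7,-4.05,0],[0,0,0],1],[[-27.7,-4.05,0],[0,0,0],1],[[-27.7,-4.05,0],[0,0,0],1],[[-27.7,-4.05,0],[0,0,0],1],[[-27.7,-4.05,0],[0,0,0],1],[[-27.7,-4.05,0],[0,0,0],1],[[0,0,0],[0,0,0],1]]' >/dev/null; python3 s.py
python3 -m jog '[[[0,0,-30],[0,0,0],1],[[0,0,-20],[0,0,0],1],[[0,0,-12],[0,0,0],1],[[0,0,0],[0,0,0],1],[[0,0,0],[0,0,0],1]]' >/dev/null; python3 s.py
python3 -c "
from h import *
im,p=snap('wrist','w5');
cv2.imwrite('pics/w5c.png',cv2.resize(im[100:400,0:400,::-1],None,fx=2,fy=2))"
```

```text
t 10.38 tcp [ 0.4235 -0.3035  0.1067] yaw -0.09 tz [-0.003  0.002 -1.   ] F [ 0.48  0.1  -1.1 ] T [-0.027  0.004 -0.028] w 0.018 q7 [-0.1   0.33  0.79  1.84 -0.27  1.08  0.79]
t 10.8 tcp [ 0.4294 -0.3019  0.045 ] yaw 0.28 tz [-0.002  0.    -1.   ] F [ 1.49 -1.52 -0.21] T [-0.074 -0.028 -0.008] w 0.0182 q7 [-0.05  0.43  0.74  1.89 -0.35  0.96  0.85]
```

View pics/w5c.png

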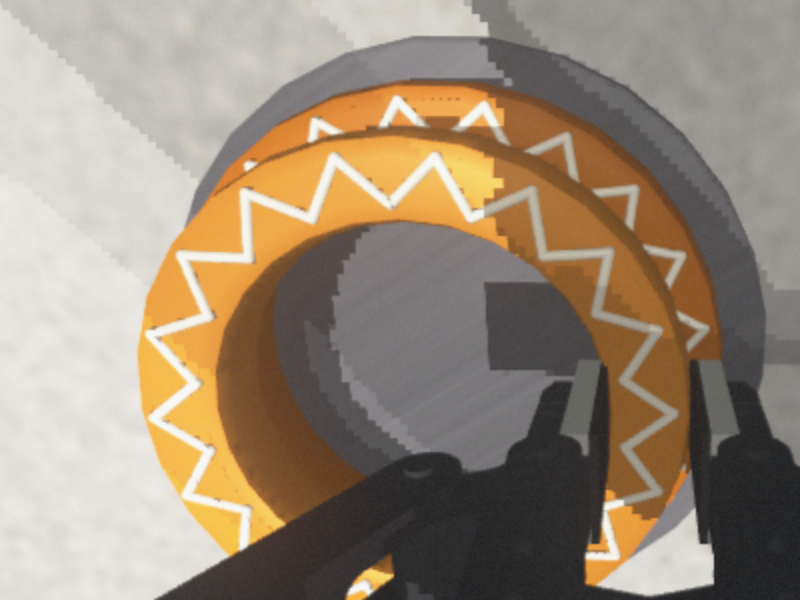

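```bash
python3 - <<'E'
from c import *
p=viewer.camera_params('wrist')
f=lambda L:[(u/2,v/2+100) for u,v in L]
print('ring1',circ(p,f([(430,80),(720,340),(600,145),(245,160),(320,105)]),.030,.070))
for z in (.054,.058): print('ring2',circ(p,f([(138,360),(420,135),(688,360),(190,225),(600,200)]),z,.061))
E
```

```text
ring1 (array([ 0.3781, -0.3058]), array([ 1.4, -0.6, -0.5, -1.4,  0.1]))
ring2 (array([ 0.3792, -0.3053]), array([ 0. , -0.4, -1.1, -0.5,  1.3]))
ring2 (array([ 0.3807, -0.3056]), array([-1.1,  0.3, -2.4, -0.5,  1.3]))
```

Ring2 hangs within about 2 mm of ring1's centre. Seating it.

```bash

python3 -m jog '[[[0,0,-4],[0,0,0],1],[[0,0,-2],[0,0,0],1],[[0,0,-1],[0,0,0],1],[[0,0,0],[0,0,0],1]]' >/dev/null; python3 s.py
python3 -m jog '[[[0,0,-1],[0,0,0],1],[[0,0,0],[0,0,0],1]]' >/dev/null; python3 s.py
```

```text
t 11.18 tcp [ 0.4305 -0.3023  0.0394] yaw 0.29 tz [ 0.001 -0.    -1.   ] F [-1.21  2.71  7.55] T [0.39  0.403 0.033] w 0.018 q7 [-0.05  0.44  0.74  1.9  -0.36  0.94  0.86]
t 11.35 tcp [ 0.4305 -0.3023  0.0393] yaw 0.28 tz [ 0.002  0.001 -1.   ] F [-5.12  3.81 18.64] T [1.033 1.213 0.029] w 0.0182 q7 [-0.04  0.44  0.73  1.9  -0.36  0.94  0.86]
```

```bash

python3 -m jog '[[[0,0,0],[0,0,0],0.8],[[0,0,0],[0,0,0],0.7],[[0,0,0],[0,0,0],0.6],[[0,0,0],[0,0,0],0.5],[[0,0,0],[0,0,0],0.45],[[0,0,0],[0,0,0],0.45],[[0,0,0],[0,0,0],0.45]]' >/dev/null; python3 s.py
python3 -m jog '[[[0,0,10],[0,0,0],0.45],[[0,0,25],[0,0,0],0.45],[[0,0,30],[0,0,0],0.45],[[0,0,30],[0,0,0],0.45],[[0,0,20],[0,0,0],0.45],[[0,0,0],[0,0,0],0.45],[[0,0,0],[0,0,0],0.45]]' >/dev/null; python3 s.py
python3 -c "
from h import *
im,p=snap('wrist','w6');
cv2.imwrite('pics/w6c.png',cv2.resize(im[100:340,60:460,::-1],None,fx=1.6,fy=1.6))"
```

```text
t 11.93 tcp [ 0.4298 -0.3019  0.0372] yaw 0.29 tz [-0.  0. -1.] F [0.24 0.02 0.16] T [-0.023 -0.012  0.029] w 0.0473 q7 [-0.04  0.44  0.73  1.9  -0.36  0.94  0.86]
t 12.52 tcp [ 0.4306 -0.3024  0.1539] yaw 0.29 tz [ 0.003 -0.001 -1.   ] F [-0.72 -0.   -0.25] T [ 0.001 -0.012 -0.008] w 0.0471 q7 [-0.13  0.28  0.81  1.78 -0.22  1.17  0.76]
```

View pics/w6c.png

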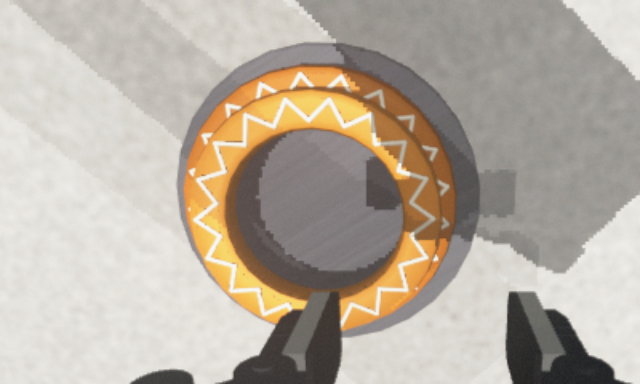

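Ring2 lies flat on ring1 (ring1's rim 185–457 in the crop, ring2's 188–440), concentric once parallax is allowed for. Going to ring3.

```bash

python3 -m jog '[[[13.1,36.6,0],[0,0,0],0.45],[[13.1,36.6,0],[0,0,0],0.45],[[13.1,36.6,0],[0,0,0],0.45],[[13.1,36.6,0],[0,0,0],0.45],[[13.1,36.6,0],[0,0,0],0.45],[[13.1,36.6,0],[0,0,0],0.45],[[13.1,36.6,0],[0,0,0],0.45],[[13.1,36.6,0],[0,0,0],0.45]]' >/dev/null; python3 s.py
python3 -m jog '[[[13.1,36.6,0],[0,0,0],0.45],[[13.1,36.6,0],[0,0,0],0.45],[[13.1,36.6,0],[0,0,0],0.45],[[13.1,36.6,0],[0,0,0],0.45],[[13.1,36.6,0],[0,0,0],0.45],[[13.1,36.6,0],[0,0,0],0.45],[[13.1,36.6,0],[0,0,0],0.45],[[13.1,36.6,0],[0,0,0],0.45]]' >/dev/null
python3 -m jog '[[[0,0,0],[0,0,0],0.45],[[0,0,0],[0,0,0],0.45]]' >/dev/null; python3 s.py
python3 - <<'E'
from h import *
im,p=snap('wrist','w7')
hsv=cv2.cvtColor(im,cv2.COLOR_RGB2HSV); m=((hsv[:,:,1]>110)&(hsv[:,:,0]>10)&(hsv[:,:,0]<35)).astype(np.uint8)*255
cs,_=cv2.findContours(m,cv2.RETR_EXTERNAL,cv2.CHAIN_APPROX_NONE)
for c in cs:
    if cv2.contourArea(c)>800:
        P=np.array([ray(p,a,b,.012)[:2] for a,b in c[:,0,:]]).astype(np.float32)
        print(cv2.boundingRect(c),cv2.fitEllipse(P))
E
```

```text
t 13.23 tcp [ 0.5341 -0.0072  0.1511] yaw 0.29 tz [-0.002 -0.    -1.   ] F [ 0.8  -0.29  1.05] T [-0.057 -0.06   0.011] w 0.047 q7 [-0.59  0.28  0.65  1.76 -0.18  1.17  0.12]
t 14.07 tcp [0.638  0.2869 0.1488] yaw 0.57 tz [-0.004 -0.002 -1.   ] F [ 0.7  -0.69 -0.43] T [-0.033  0.002  0.062] w 0.047 q7 [-0.79  0.64  0.52  1.26 -0.31  1.33 -0.26]
(224, 180, 106, 103) ((0.5953102111816406, 0.2793915867805481), (0.08237534761428833, 0.08256272971630096), 72.04788970947266)
(0, 175, 72, 83) ((0.38931602239608765, 0.29037439823150635), (0.05403747782111168, 0.062283992767333984), 171.39688110351562)
(216, 169, 122, 119) ((0.5957745313644409, 0.280261367559433), (0.09769176691770554, 0.09827174991369247), 127.13825225830078)
(0, 164, 93, 100) ((0.3907688856124878, 0.29174432158470154), (0.07837086915969849, 0.09258001297712326), 108.6496810913086)
```

```bash

python3 -m jog '[[[-1,0,-30],[0,0,0],0.45],[[0,0,-40],[0,0,0],0.45],[[0,0,-40],[0,0,0],0.45],[[0,0,-20],[0,0,0],0.45],[[0,0,-9],[0,0,0],0.45],[[0,0,-6],[0,0,0],0.45],[[0,0,0],[0,0,0],0.45]]' >/dev/null; python3 s.py
python3 -m jog '[[[0,0,0],[0,0,0],1],[[0,0,0],[0,0,0],1],[[0,0,0],[0,0,0],1],[[0,0,0],[0,0,0],1],[[0,0,0],[0,0,0],1],[[0,0,0],[0,0,0],1]]' 45 >/dev/null; python3 s.py
python3 -m jog '[[[0,0,10],[0,0,0],1],[[0,0,15],[0,0,0],1],[[0,0,25],[0,0,0],1],[[0,0,30],[0,0,0],1],[[0,0,35],[0,0,0],1],[[0,0,30],[0,0,0],1],[[0,0,0],[0,0,0],1],[[0,0,0],[0,0,0],1]]' >/dev/null; python3 s.py
```

```text
t 14.7 tcp [0.6386 0.2824 0.0071] yaw 0.2 tz [-0.    -0.001 -1.   ] F [-0.18 -0.1   0.2 ] T [-0.036  0.023 -0.019] w 0.0469 q7 [-0.76  0.76  0.48  1.4  -0.37  1.07 -0.22]
t 15.2 tcp [0.6403 0.284  0.0098] yaw 0.28 tz [ 0.004  0.002 -1.   ] F [ 0.46 -0.44  6.33] T [-0.117 -0.316 -0.05 ] w 0.017 q7 [-0.77  0.76  0.48  1.4  -0.37  1.07 -0.22]
t 15.87 tcp [0.6398 0.2841 0.1567] yaw 0.29 tz [ 0.005  0.003 -1.   ] F [ 0.38 -0.02 -1.81] T [ 0.004  0.105 -0.027] w 0.017 q7 [-0.79  0.63  0.53  1.26 -0.31  1.33 -0.26]
```

```bash

python3 -m jog '[[[-13.6,-36.5,0],[0,0,0],1],[[-13.6,-36.5,0],[0,0,0],1],[[-13.6,-36.5,0],[0,0,0],1],[[-13.6,-36.5,0],[0,0,0],1],[[-13.6,-36.5,0],[0,0,0],1],[[-13.6,-36.5,0],[0,0,0],1],[[-13.6,-36.5,0],[0,0,0],1],[[-13.6,-36.5,0],[0,0,0],1]]' >/dev/null; python3 s.py
python3 -m jog '[[[-13.6,-36.5,0],[0,0,0],1],[[-13.6,-36.5,0],[0,0,0],1],[[-13.6,-36.5,0],[0,0,0],1],[[-13.6,-36.5,0],[0,0,0],1],[[-13.6,-36.5,0],[0,0,0],1],[[-13.6,-36.5,0],[0,0,0],1],[[-13.6,-36.5,0],[0,0,0],1],[[-13.6,-36.5,0],[0,0,0],1]]' >/dev/null
python3 -m jog '[[[0,0,0],[0,0,0],1],[[0,0,0],[0,0,0],1],[[0,0,-30],[0,0,0],1],[[0,0,-30],[0,0,0],1],[[0,0,-20],[0,0,0],1],[[0,0,-9],[0,0,0],1],[[0,0,0],[0,0,0],1],[[0,0,0],[0,0,0],1]]' >/dev/null; python3 s.py
python3 -c "
from h import *
im,p=snap('wrist','w8');
cv2.imwrite('pics/w8c.png',cv2.resize(im[100:400,0:400,::-1],None,fx=2,fy=2))"
```

```text
t 16.53 tcp [ 0.5279 -0.0098  0.1518] yaw 0.31 tz [-0.002  0.    -1.   ] F [ 0.87 -0.89 -0.11] T [-0.042 -0.098 -0.001] w 0.017 q7 [-0.59  0.26  0.65  1.77 -0.17  1.17  0.12]
t 17.87 tcp [ 0.4212 -0.2997  0.0636] yaw 0.35 tz [-0.001  0.    -1.   ] F [ 0.12 -0.04  0.01] T [-0.009  0.033 -0.034] w 0.0173 q7 [-0.08  0.39  0.78  1.9  -0.32  0.99  0.84]
```

View pics/w8c.png

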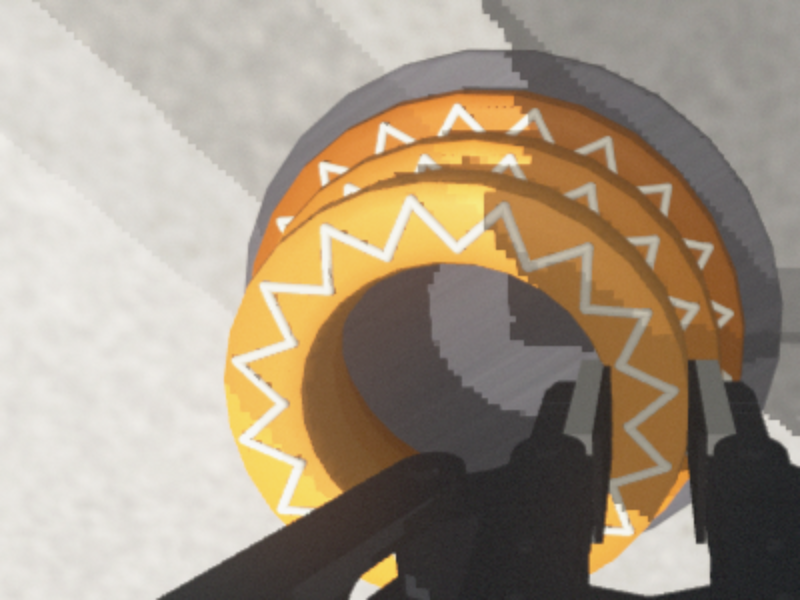

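```bash
python3 - <<'E'
from c import *
p=viewer.camera_params('wrist')
f=lambda L:[(u/2,v/2+100) for u,v in L]
print('ring1',circ(p,f([(470,90),(740,330),(630,150),(330,140),(260,255)]),.030,.070))
print('ring2',circ(p,f([(460,140),(610,182),(712,330),(300,220),(375,160)]),.048,.061))
for z in (.072,.076): print('ring3',circ(p,f([(225,375),(450,183),(688,370),(270,270),(620,250),(350,205)]),z,.052))
E
```

```text
ring1 (array([ 0.3774, -0.3062]), array([ 1.6, -0.8, -1.4,  0.7, -2.2]))
ring2 (array([ 0.3788, -0.3073]), array([ 0.7,  0.5, -1.2, -1.4,  0.2]))
ring3 (array([ 0.3798, -0.3049]), array([-0. ,  0.7, -1. , -1. ,  0.4, -0.1]))
ring3 (array([ 0.381 , -0.3048]), array([-1.1,  1.1, -2. , -1.1,  0.3,  0.3]))
```

Ring3 is within 2–3 mm of ring2's centre. Making a small correction and seating it.

```bash

python3 -m jog '[[[-1,-1.5,-4],[0,0,0],1],[[0,0,-2],[0,0,0],1],[[0,0,-1],[0,0,0],1],[[0,0,0],[0,0,0],1]]' >/dev/null; python3 s.py
python3 -m jog '[[[0,0,-1],[0,0,0],1],[[0,0,0],[0,0,0],1]]' >/dev/null; python3 s.py
```

```text
t 18.25 tcp [ 0.4204 -0.3024  0.0577] yaw 0.27 tz [ 0.002 -0.    -1.   ] F [-2.6   2.32 10.04] T [0.448 0.594 0.055] w 0.017 q7 [-0.07  0.39  0.77  1.9  -0.33  0.97  0.86]
t 18.42 tcp [ 0.4205 -0.3024  0.0576] yaw 0.26 tz [ 0.002  0.001 -1.   ] F [-7.58  5.39 22.24] T [1.23  1.393 0.053] w 0.0166 q7 [-0.07  0.4   0.77  1.9  -0.33  0.97  0.86]
```

```bash

python3 -m jog '[[[0,0,0],[0,0,0],0.8],[[0,0,0],[0,0,0],0.7],[[0,0,0],[0,0,0],0.6],[[0,0,0],[0,0,0],0.55],[[0,0,0],[0,0,0],0.55],[[0,0,0],[0,0,0],0.55],[[0,0,0],[0,0,0],0.55]]' >/dev/null; python3 s.py
python3 -m jog '[[[0,0,10],[0,0,0],0.55],[[0,0,25],[0,0,0],0.55],[[0,0,30],[0,0,0],0.55],[[0,0,35],[0,0,0],0.55],[[0,0,0],[0,0,0],0.55],[[0,0,0],[0,0,0],0.55]]' >/dev/null; python3 s.py
python3 -c "
from h import *
im,p=snap('wrist','w9')"
python3 -m jog '[[[10,37,0],[0,0,0],0.55],[[10,37,0],[0,0,0],0.55],[[10,37,0],[0,0,0],0.55],[[10,37,0],[0,0,0],0.55],[[10,37,0],[0,0,0],0.55],[[10,37,0],[0,0,0],0.55],[[10,37,0],[0,0,0],0.55],[[10,37,0],[0,0,0],0.55]]' >/dev/null; python3 s.py
python3 -m jog '[[[-9.4,37.4,0],[0,0,0],0.55],[[-9.4,37.4,0],[0,0,0],0.55],[[-9.4,37.4,0],[0,0,0],0.55],[[-9.4,37.4,0],[0,0,0],0.55],[[-9.4,37.4,0],[0,0,0],0.55],[[-9.4,37.4,0],[0,0,0],0.55],[[-9.4,37.4,0],[0,0,0],0.55],[[-9.4,37.4,0],[0,0,0],0.55]]' >/dev/null
python3 -m jog '[[[0,0,0],[0,0,0],0.55],[[0,0,0],[0,0,0],0.55]]' >/dev/null; python3 s.py
python3 - <<'E'
from h import *
im,p=snap('wrist','w10')
hsv=cv2.cvtColor(im,cv2.COLOR_RGB2HSV); m=((hsv[:,:,1]>90)&(hsv[:,:,0]>10)&(hsv[:,:,0]<40)).astype(np.uint8)*255
cs,_=cv2.findContours(m,cv2.RETR_EXTERNAL,cv2.CHAIN_APPROX_NONE)
for c in cs:
    if cv2.contourArea(c)>800:
        P=np.array([ray(p,a,b,.012)[:2] for a,b in c[:,0,:]]).astype(np.float32)
        print(cv2.boundingRect(c),cv2.fitEllipse(P))
cv2.imwrite('pics/m10.png',np.vstack([im[100:400,:,::-1],cv2.imread('pics/w9.png')[100:400]]))
E
```

```text
t 19.0 tcp [ 0.4198 -0.3018  0.0552] yaw 0.29 tz [-0.  0. -1.] F [-0.88  0.39  0.1 ] T [ 0.051 -0.043  0.015] w 0.039 q7 [-0.07  0.4   0.77  1.91 -0.33  0.97  0.86]
t 19.5 tcp [ 0.421  -0.3028  0.1579] yaw 0.28 tz [ 0.004 -0.001 -1.   ] F [ 0.05 -0.31 -0.4 ] T [ 0.01   0.048 -0.045] w 0.0383 q7 [-0.15  0.26  0.84  1.8  -0.21  1.17  0.76]
t 20.22 tcp [ 0.4991 -0.0039  0.1543] yaw 0.29 tz [-0.002 -0.    -1.   ] F [ 1.24 -0.65 -0.4 ] T [-0.037 -0.069  0.025] w 0.0386 q7 [-0.63  0.19  0.65  1.84 -0.12  1.15  0.07]
t 21.05 tcp [0.4226 0.2955 0.1538] yaw 0.61 tz [-0.002 -0.002 -1.   ] F [ 1.2  -0.2  -0.73] T [-0.06  -0.03  -0.004] w 0.0385 q7 [-1.04  0.21  0.42  1.79 -0.09  1.16 -0.58]
(241, 176, 100, 98) ((0.3921610116958618, 0.2921495735645294), (0.08485449850559235, 0.08629430830478668), 151.8023223876953)
```

View pics/m10.png

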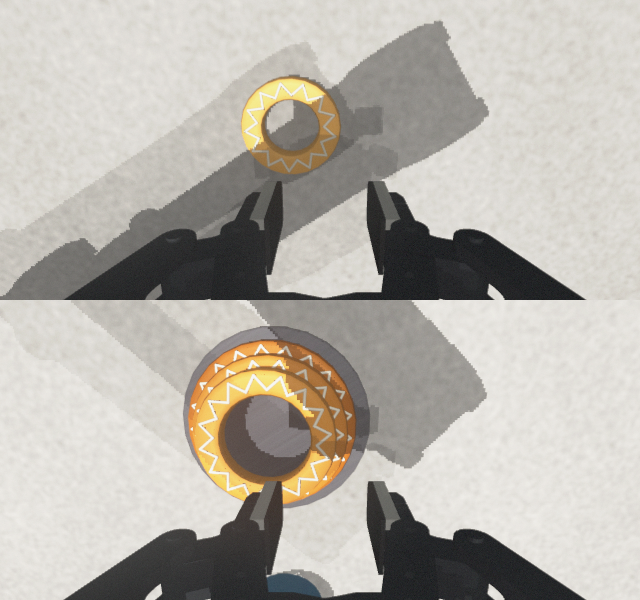

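Lower half: the stack of three looks concentric. Upper half: ring4 is in the wrist view at about (291,226) of the full image, which puts it at (0.392, 0.292). Grasping ring4.

```bash

python3 -m jog '[[[1,1,-30],[0,0,0],0.55],[[0,0,-40],[0,0,0],0.55],[[0,0,-40],[0,0,0],0.55],[[0,0,-22],[0,0,0],0.55],[[0,0,-10],[0,0,0],0.55],[[0,0,-6],[0,0,0],0.55],[[0,0,0],[0,0,0],0.55]]' >/dev/null; python3 s.py
python3 -m jog '[[[0,0,0],[0,0,0],1],[[0,0,0],[0,0,0],1],[[0,0,0],[0,0,0],1],[[0,0,0],[0,0,0],1],[[0,0,0],[0,0,0],1],[[0,0,0],[0,0,0],1]]' 45 >/dev/null; python3 s.py
python3 -m jog '[[[0,0,10],[0,0,0],1],[[0,0,15],[0,0,0],1],[[0,0,25],[0,0,0],1],[[0,0,30],[0,0,0],1],[[0,0,35],[0,0,0],1],[[0,0,33],[0,0,0],1],[[0,0,0],[0,0,0],1],[[0,0,0],[0,0,0],1]]' >/dev/null; python3 s.py
```

```text
t 21.68 tcp [0.426  0.2932 0.0069] yaw 0.2 tz [-0.001 -0.001 -1.   ] F [0.33 0.35 0.37] T [-0.042  0.022  0.028] w 0.0382 q7 [-0.98  0.41  0.38  1.93 -0.2   0.85 -0.49]
t 22.18 tcp [0.4269 0.2949 0.009 ] yaw 0.27 tz [ 0.002  0.002 -1.   ] F [-0.29 -1.7   7.82] T [-0.428  0.091 -0.015] w 0.0196 q7 [-0.99  0.4   0.38  1.92 -0.2   0.85 -0.49]
t 22.85 tcp [0.4268 0.2954 0.1584] yaw 0.3 tz [ 0.004  0.004 -1.   ] F [-0.32 -0.03 -0.75] T [-0.052  0.02   0.025] w 0.0189 q7 [-1.04  0.21  0.43  1.79 -0.09  1.16 -0.58]
```

```bash

python3 -m jog '[[[9.2,-37.3,0],[0,0,0],1],[[9.2,-37.3,0],[0,0,0],1],[[9.2,-37.3,0],[0,0,0],1],[[9.2,-37.3,0],[0,0,0],1],[[9.2,-37.3,0],[0,0,0],1],[[9.2,-37.3,0],[0,0,0],1],[[9.2,-37.3,0],[0,0,0],1],[[9.2,-37.3,0],[0,0,0],1]]' >/dev/null; python3 s.py
python3 -m jog '[[[-11,-37.3,0],[0,0,0],1],[[-11,-37.3,0],[0,0,0],1],[[-11,-37.3,0],[0,0,0],1],[[-11,-37.3,0],[0,0,0],1],[[-11,-37.3,0],[0,0,0],1],[[-11,-37.3,0],[0,0,0],1],[[-11,-37.3,0],[0,0,0],1],[[-11,-37.3,0],[0,0,0],1]]' >/dev/null
python3 -m jog '[[[0,0,0],[0,0,0],1],[[0,0,0],[0,0,0],1],[[0,0,-30],[0,0,0],1],[[0,0,-25],[0,0,0],1],[[0,0,-14],[0,0,0],1],[[0,0,-5],[0,0,0],1],[[0,0,0],[0,0,0],1],[[0,0,0],[0,0,0],1]]' >/dev/null; python3 s.py
python3 -c "
from h import *
im,p=snap('wrist','w11');
cv2.imwrite('pics/w11c.png',cv2.resize(im[100:400,0:400,::-1],None,fx=2,fy=2))"
```

```text
t 23.52 tcp [ 0.4985 -0.0057  0.1546] yaw 0.31 tz [-0.001  0.    -1.   ] F [ 1.11  0.45 -1.4 ] T [ 0.009 -0.045  0.009] w 0.019 q7 [-0.64  0.19  0.66  1.84 -0.12  1.15  0.07]
t 24.85 tcp [ 0.4117 -0.3018  0.0816] yaw 0.36 tz [-0.  0. -1.] F [0.89 0.28 0.33] T [-0.03   0.003  0.012] w 0.0188 q7 [-0.12  0.35  0.82  1.9  -0.3   1.02  0.84]
```

View pics/w11c.png

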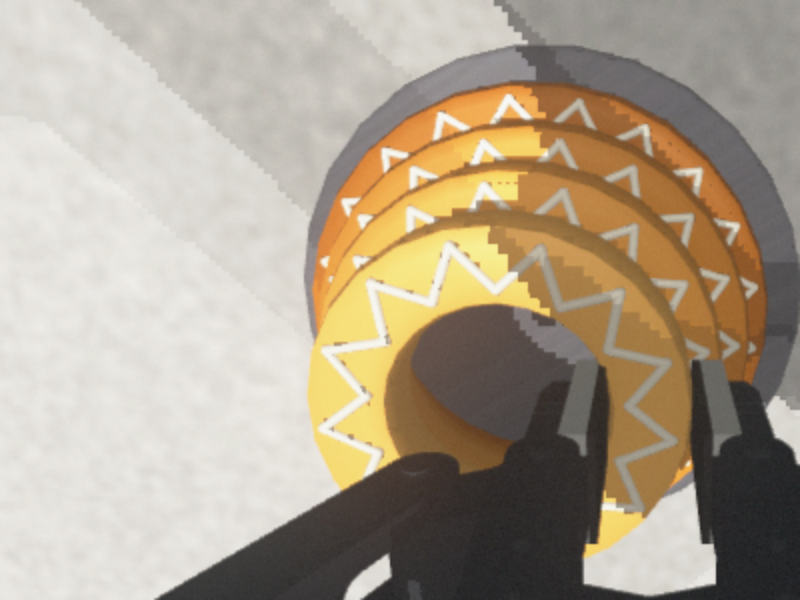

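```bash
python3 - <<'E'
from c import *
p=viewer.camera_params('wrist')
f=lambda L:[(u/2,v/2+100) for u,v in L]
print('ring2',circ(p,f([(510,125),(360,215),(420,155),(640,160),(740,290)]),.048,.061))
print('ring3',circ(p,f([(515,162),(360,250),(430,185),(630,195),(715,310)]),.066,.052))
for z in (.090,.094): print('ring4',circ(p,f([(308,395),(500,225),(690,390),(345,302),(630,265),(410,245)]),z,.043))
E
```

```text
ring2 (array([ 0.3792, -0.3074]), array([ 1.4, -1.8,  0.1,  0.1, -1.3]))
ring3 (array([ 0.3801, -0.3057]), array([ 1.1, -1.7, -0. ,  0.6, -1.7]))
ring4 (array([ 0.3795, -0.3059]), array([ 0.1,  0.2, -1.9, -1.2,  1.5, -0.3]))
ring4 (array([ 0.3805, -0.3054]), array([-0.9,  0.5, -2.8, -1.3,  1.4, -0.1]))
```

Ring4 is within 1 mm of ring3's centre. Seating and releasing, then moving over the chocolate top.

```bash

python3 -m jog '[[[0,0,-4],[0,0,0],1],[[0,0,-2],[0,0,0],1],[[0,0,-1],[0,0,0],1],[[0,0,0],[0,0,0],1]]' >/dev/null; python3 s.py
python3 -m jog '[[[0,0,-1],[0,0,0],1],[[0,0,0],[0,0,0],1]]' >/dev/null; python3 s.py
```

```text
t 25.23 tcp [ 0.4117 -0.3024  0.0751] yaw 0.3 tz [ 0.001  0.    -1.   ] F [-0.7   1.58  5.78] T [ 0.416  0.265 -0.017] w 0.019 q7 [-0.11  0.36  0.82  1.91 -0.31  1.    0.85]
t 25.4 tcp [ 0.4118 -0.3025  0.0749] yaw 0.29 tz [ 0.002  0.001 -1.   ] F [-5.36  5.45 17.29] T [1.179 1.139 0.027] w 0.0187 q7 [-0.11  0.36  0.82  1.91 -0.31  1.    0.85]
```

```bash

python3 -m jog '[[[0,0,0],[0,0,0],0.8],[[0,0,0],[0,0,0],0.7],[[0,0,0],[0,0,0],0.6],[[0,0,0],[0,0,0],0.55],[[0,0,0],[0,0,0],0.55],[[0,0,0],[0,0,0],0.55],[[0,0,0],[0,0,0],0.55]]' >/dev/null; python3 s.py
python3 -m jog '[[[0,0,10],[0,0,0],0.55],[[0,0,25],[0,0,0],0.55],[[0,0,30],[0,0,0],0.55],[[0,0,35],[0,0,0],0.55],[[0,0,0],[0,0,0],0.55],[[0,0,0],[0,0,0],0.4]]' >/dev/null; python3 s.py
python3 -c "
from h import *
im,p=snap('wrist','w12')"
python3 -m jog '[[[9.5,34,0],[0,0,0],0.3],[[9.5,34,0],[0,0,0],0.3],[[9.5,34,0],[0,0,0],0.3],[[9.5,34,0],[0,0,0],0.3],[[9.5,34,0],[0,0,0],0.3],[[9.5,34,0],[0,0,0],0.3],[[0,0,0],[0,0,0],0.3],[[0,0,0],[0,0,0],0.3]]' >/dev/null; python3 s.py
python3 - <<'E'
from h import *
im,p=snap('wrist','w13')
print('pred top',proj(p,[.468,-.099,.06]))
cv2.imwrite('pics/m13.png',np.vstack([im[100:400,:,::-1],cv2.imread('pics/w12.png')[100:400]]))
E
```

```text
t 25.98 tcp [ 0.4112 -0.3024  0.0732] yaw 0.29 tz [-0.  0. -1.] F [-0.22  0.63 -0.52] T [ 0.057 -0.005 -0.07 ] w 0.0382 q7 [-0.11  0.36  0.82  1.91 -0.31  1.    0.85]
t 26.48 tcp [ 0.4124 -0.3034  0.1757] yaw 0.28 tz [ 0.004 -0.001 -1.   ] F [ 0.4   0.23 -0.58] T [ 0.021  0.048 -0.031] w 0.0489 q7 [-0.19  0.22  0.88  1.79 -0.19  1.2   0.75]
t 27.2 tcp [ 0.4679 -0.0959  0.172 ] yaw 0.58 tz [-0.003  0.    -1.   ] F [-0.16 -0.31 -0.28] T [-0.089  0.014  0.052] w 0.0599 q7 [-0.54  0.12  0.74  1.87 -0.08  1.19  0.23]
pred top [np.float64(326.0133758880296), np.float64(236.26170693073382)]
```

View pics/m13.png

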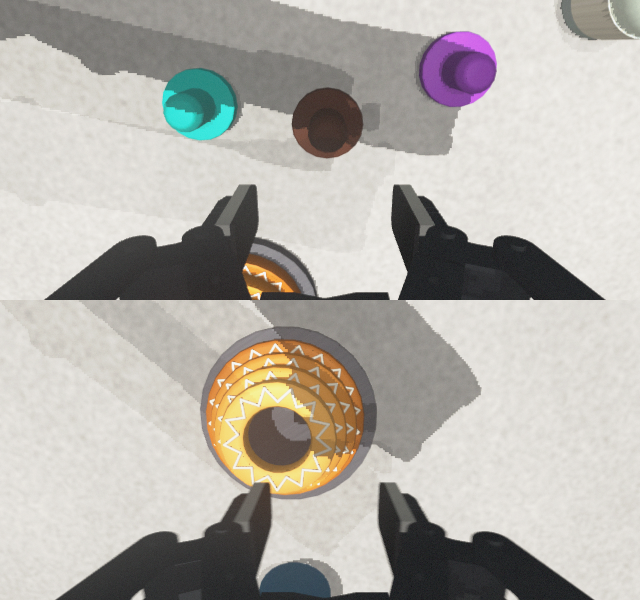

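```bash
python3 - <<'E'
from c import *
p=viewer.camera_params('wrist')
print('flange',circ(p,[(292,223),(363,223),(327,188),(327,258),(303,199),(352,199)],.022,.032),'knob',ray(p,329,230,.058))
E
```

```text
flange (array([ 0.4691, -0.1008]), array([-0.5, -0.4,  0.4, -0.6, -0.7, -0.7])) knob [ 0.46999576 -0.09658284  0.058     ]
```

The chocolate top is at (327,223) in the full wrist image. Its turquoise (200,204) and purple (460,168) neighbours stay clear of the jaws. The four-ring stack is concentric. Grasping the knob.

```bash

python3 -m jog '[[[1.5,0,-30],[0,0,0],0.3],[[0,0,-40],[0,0,0],0.3],[[0,0,-40],[0,0,0],0.3],[[0,0,-22],[0,0,0],0.3],[[0,0,-9],[0,0,0],0.3],[[0,0,-4],[0,0,0],0.3],[[0,0,0],[0,0,0],0.3]]' >/dev/null; python3 s.py
python3 -m jog '[[[0,0,0],[0,0,0],1],[[0,0,0],[0,0,0],1],[[0,0,0],[0,0,0],1],[[0,0,0],[0,0,0],1],[[0,0,0],[0,0,0],1],[[0,0,0],[0,0,0],1]]' 45 >/dev/null; python3 s.py
python3 -m jog '[[[0,0,10],[0,0,0],1],[[0,0,25],[0,0,0],1],[[0,0,30],[0,0,0],1],[[0,0,35],[0,0,0],1],[[0,0,30],[0,0,0],1],[[0,0,0],[0,0,0],1],[[0,0,0],[0,0,0],1]]' >/dev/null; python3 s.py
```

```text
t 27.83 tcp [ 0.4695 -0.0996  0.0283] yaw 0.19 tz [-0.001 -0.001 -1.   ] F [-0.91  0.09  0.46] T [-0.026 -0.036  0.01 ] w 0.0596 q7 [-0.45  0.34  0.69  2.02 -0.28  0.87  0.4 ]
t 28.33 tcp [ 0.471  -0.0987  0.0299] yaw 0.29 tz [ 0.003  0.    -1.   ] F [-1.53 -2.26  5.58] T [-0.148  0.324 -0.015] w 0.031 q7 [-0.45  0.34  0.69  2.02 -0.28  0.87  0.4 ]
t 28.92 tcp [ 0.4712 -0.0985  0.161 ] yaw 0.3 tz [ 0.005  0.001 -1.   ] F [-0.21 -0.18 -1.75] T [0.005 0.016 0.011] w 0.0304 q7 [-0.55  0.13  0.76  1.88 -0.1   1.16  0.25]
```

```bash

python3 -m jog '[[[-15.3,-34.25,0],[0,0,0],1],[[-15.3,-34.25,0],[0,0,0],1],[[-15.3,-34.25,0],[0,0,0],1],[[-15.3,-34.25,0],[0,0,0],1],[[-15.3,-34.25,0],[0,0,0],1],[[-15.3,-34.25,0],[0,0,0],1],[[0,0,0],[0,0,0],1],[[0,0,0],[0,0,0],1]]' >/dev/null; python3 s.py
python3 -m jog '[[[0,0,-20],[0,0,0],1],[[0,0,-14],[0,0,0],1],[[0,0,-5],[0,0,0],1],[[0,0,0],[0,0,0],1],[[0,0,0],[0,0,0],1]]' >/dev/null; python3 s.py
python3 -c "
from h import *
im,p=snap('wrist','w14'); im2,p2=snap('side','s14')
cv2.imwrite('pics/m14.png',np.hstack([cv2.resize(im[100:400,60:460,::-1],None,fx=1.33,fy=1.33)[:399],cv2.resize(im2[270:400,270:355,::-1],(261,399),interpolation=cv2.INTER_CUBIC)]))"
```

```text
t 29.58 tcp [ 0.3757 -0.3059  0.1577] yaw -0.04 tz [-0.002 -0.    -1.   ] F [0.3  0.32 0.22] T [ 0.025 -0.052  0.024] w 0.0305 q7 [-0.21  0.18  0.93  1.88 -0.15  1.16  0.77]
t 30.0 tcp [ 0.3781 -0.3032  0.1193] yaw 0.35 tz [-0.001  0.    -1.   ] F [-0.53 -0.03 -0.38] T [-0.013 -0.025 -0.031] w 0.0305 q7 [-0.19  0.24  0.91  1.93 -0.21  1.08  0.82]
```

View pics/m14.png

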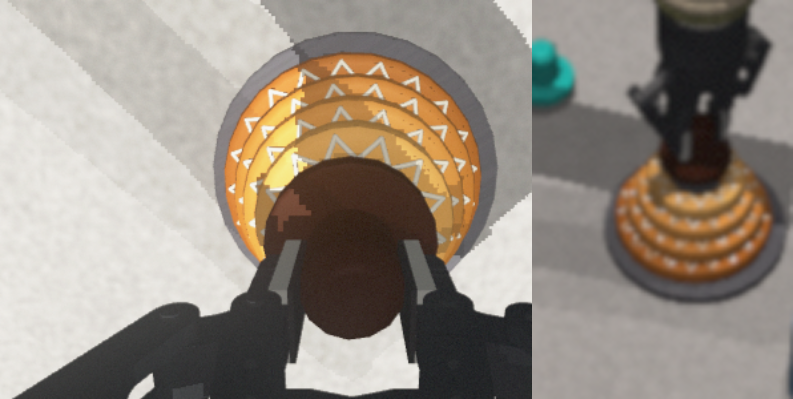

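```bash
python3 - <<'E'
from c import *
p=viewer.camera_params('wrist')
f=lambda L:[(u/1.33+60,v/1.33+100) for u,v in L]
print('ring4',circ(p,f([(352,121),(250,205),(455,205),(285,145),(420,145)]),.084,.043))
print('ring3',circ(p,f([(350,97),(280,120),(430,125),(463,185),(243,180)]),.066,.052))
print('flange',circ(p,f([(263,225),(437,225),(350,158),(285,180),(420,185)]),.1137,.032))
E
```

```text
ring4 (array([ 0.378 , -0.3042]), array([-0.1,  0.6,  0.6, -0.1, -0.1]))
ring3 (array([ 0.378 , -0.3051]), array([-0.3,  0.4,  0.2, -0.2, -0.3]))
flange (array([ 0.3771, -0.3012]), array([-0.4, -0.4, -0.6,  0.6,  0.6]))
```

The view shows the flange about 3 mm towards +y of ring4's centre. Correcting and lowering.

```bash

python3 -m jog '[[[0.5,-2.5,0],[0,0,0],1],[[0,0,-6],[0,0,0],1],[[0,0,-5],[0,0,0],1],[[0,0,-3],[0,0,0],1],[[0,0,0],[0,0,0],1],[[0,0,0],[0,0,0],1]]' >/dev/null; python3 s.py
python3 -m jog '[[[0,0,-2],[0,0,0],1],[[0,0,0],[0,0,0],1]]' >/dev/null; python3 s.py
```

```text
t 30.6 tcp [ 0.3781 -0.3064  0.105 ] yaw 0.27 tz [-0.001  0.    -1.   ] F [ 0.36  0.6  -1.06] T [ 0.036  0.    -0.041] w 0.0309 q7 [-0.17  0.27  0.9   1.94 -0.24  1.05  0.85]
t 30.77 tcp [ 0.3783 -0.3069  0.1038] yaw 0.26 tz [ 0.  0. -1.] F [-3.34  0.03  6.63] T [0.237 0.532 0.001] w 0.0304 q7 [-0.16  0.27  0.9   1.94 -0.24  1.05  0.85]
```

Contact came at the expected seating height, so I'm releasing and retreating.

```bash

python3 -m jog '[[[0,0,0],[0,0,0],0.7],[[0,0,0],[0,0,0],0.6],[[0,0,0],[0,0,0],0.5],[[0,0,0],[0,0,0],0.4],[[0,0,0],[0,0,0],0.25],[[0,0,0],[0,0,0],0.25],[[0,0,0],[0,0,0],0.25]]' >/dev/null; python3 s.py
python3 -m jog '[[[0,0,15],[0,0,0],0.25],[[0,0,25],[0,0,0],0.25],[[0,0,30],[0,0,0],0.25],[[0,0,30],[0,0,0],0.25],[[30,0,0],[0,0,0],0.25],[[40,20,0],[0,0,0],0.25],[[40,40,0],[0,0,0],0.25]]' >/dev/null; python3 s.py
python3 -m jog '[[[10,40,0],[0,0,0],0.25],[[0,40,0],[0,0,0],0.25],[[0,40,0],[0,0,0],0.25],[[0,40,0],[0,0,0],0.25],[[0,0,0],[0,0,0],0.25],[[0,0,0],[0,0,0],0.25]]' >/dev/null; python3 s.py
python3 -c "
from h import *
im,p=snap('top','t15'); im2,p2=snap('side','s15')
cv2.imwrite('pics/m15.png',np.hstack([cv2.resize(im[260:360,380:480,::-1],(400,400),interpolation=cv2.INTER_CUBIC),cv2.resize(im2[280:380,275:375,::-1],(400,400),interpolation=cv2.INTER_CUBIC)]))"
```

```text
t 31.35 tcp [ 0.3784 -0.3064  0.1032] yaw 0.29 tz [-0.  0. -1.] F [ 0.21  0.   -0.66] T [ 0.043 -0.007 -0.008] w 0.0642 q7 [-0.16  0.27  0.9   1.94 -0.24  1.05  0.85]
t 31.93 tcp [ 0.4769 -0.2601  0.2047] yaw 0.06 tz [ 0.004 -0.001 -1.   ] F [1.23 0.47 0.03] T [ 0.007 -0.082 -0.035] w 0.0644 q7 [-0.29  0.29  0.89  1.67 -0.23  1.29  0.65]
t 32.43 tcp [ 0.4855 -0.095   0.2031] yaw 0.67 tz [-0.     0.001 -1.   ] F [ 0.26 -1.47 -0.07] T [-0.04  -0.002 -0.003] w 0.0642 q7 [-0.61  0.14  0.82  1.79 -0.11  1.26  0.25]
```

View pics/m15.png

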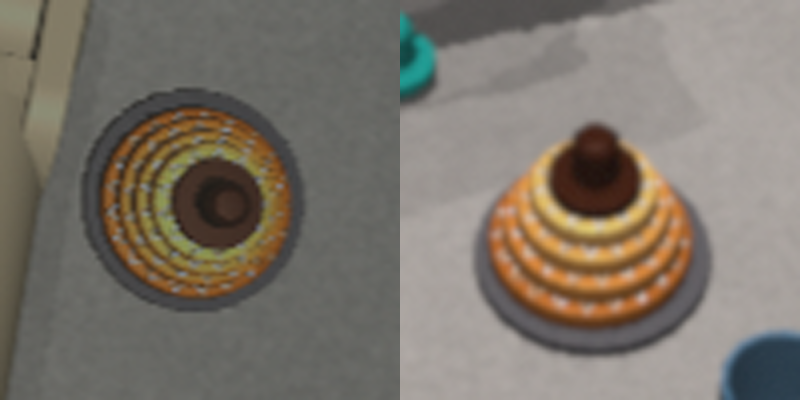

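```bash
python3 - <<'E'
from h import *
p=viewer.camera_params('top')
f=lambda u,v,z:ray(p,380+u/4,260+v/4,z)[:2].round(4)
print('board',f(193,200,.012),'ring1',f(197,203,.030),'flange',f(217,202,.096),'ring4',f(211,205,.084))
from rig import close_job
a=f(217,202,.096)-f(197,203,.030)
if np.hypot(*a)<.012: print(close_job())
E
```

```text
board [ 0.3807 -0.3024] ring1 [ 0.3788 -0.3018] flange [ 0.3803 -0.3034] ring4 [ 0.378  -0.3015]
the job is handed in; nothing more can be done
None
```

The ring cake is built on the slate board and the job is handed in, at about 32.5 s on the clock. I set down rings 1 to 4 in order of size, then the chocolate top. Each piece was lowered until it touched, then let go before I fetched the next.

**Final checks:**
- **Centring:** from the last top view, the board, ring1, ring4 and the top's flange all lie within about 3 mm of each other, which is about as fine as I can read that view. My wrist-camera fits before each release put every piece within about 4 mm of the one below, and I corrected the larger offsets.
- **Seating:** the side view shows every piece flat, and the top touched down within about 1 mm of the expected height.
- **Bystanders:** every move passed well clear of the jar, mug and bowl, but I didn't measure them again at the end.

**What disagreed:** the top and wrist cameras differed by a steady 3–4 mm, so I placed each piece relative to the one below rather than by absolute position. Ring1 sagged about 0.05 rad while held and lay flat once released. Pressing each ring home showed up to 22 N at the wrist, against the 120 N limit.

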